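# Turn the cheese mould over between two pressings

## Task

The cheese in the small lever press has been pressed from one end and now has to be pressed from the other. Swing the lever right up and back until it stays open by itself, take the white mould out, and stand it upside down in the middle of the pressing board. Then bring the lever down gently, without letting it drop, until its foot rests on the mould again; leave the other things on the worktop where they are.

Things in the scene. Friction and masses are not known exactly. Their poses are not given: they have to be found in the camera images.
- press: fixed lever press, grey metal base with a wooden pressing board 84 x 84 mm, top 24 mm above the worktop. Origin: at worktop height under the board's centre; z up; +y to the two steel uprights (at y = 90 to 120 mm, 42 mm wide in x, 144 mm high) that carry the lever's pivot, -y to the lever's free end. Base 120 mm in x, y = -70 to 145 mm. The board is open to -x, +x and -y
- lever (a joint): lever angle (rad) about an axis along the press's x, at its y = 105 mm, 126 mm above the worktop. 0: level, foot resting on the mould (the start); grows as the grip is raised; end stop 1.80, 13 degrees past upright, where its weight keeps it. Turns freely, falls shut from below about 1.5; some 3 N at the grip lifts it. With no mould it falls to -0.35
- board (a point): middle of the top of the pressing board, straight under the foot. Fixed things beyond the press: a toaster, 201 mm high, at world x = 0.565 to 0.735 m, y = 0.23 to 0.53 m, and a plate of fruit, about 0.1 m high, beyond x = 0.57 m, y = -0.12 to 0.18 m
- mould: square cheese mould, 54 x 54 mm, 70 mm high over all: a white plastic tube 58 mm long with flat sides (faces along its x and y) and a wooden follower board, 46 x 46 mm, standing 6 mm out of either end; 0.3 to 0.65 kg. Origin: centre of the end that is underneath at the start; z along the tube to the other end. Two rows of small drain holes mark the half next to the origin
- mould_mid (a point): centre of the mould, 35 mm from either end
- mould_foot (a point): centre of the mould's end that is underneath at the start
- mould_head (a point): centre of the mould's end that is on top at the start
- salt_shaker: glass and steel salt shaker, 44 mm diameter, 90 mm high, standing; origin under its centre; leave alone
- spice_jar: glass spice jar with dark cap, 41 mm diameter, 105 mm high, standing; origin under its centre; leave alone
- list_pad: spiral note pad, 125 x 89 x 13 mm, lying; origin under its centre; leave alone
- pen: pen, 145 mm long (along its y), lying on the note pad; leave alone
- tape_roll: roll of tape, 103 mm diameter, 25 mm high, lying; origin under its centre; leave alone
- foot: round wooden foot under the lever, 46 mm diameter, 10 mm thick, that presses on the mould, swivelling a little (0.2 rad) on its pin; origin: on that pin, 12 mm above its underside, 105 mm from the lever's pivot and 20 mm below the bar's centre line
- grip (a point): centre of the lever's handle, a black barrel grip across the lever's free end: 28 mm diameter, 44 mm long along the press's x, with flat ends, 200 mm from the pivot, in the press's plane x = 0; 126 mm above the worktop at y = -95 mm when level, 321 mm above it at y = 151 mm at the end stop. The lever is a bar 16 mm square with a cylindrical weight, 38 mm diameter, 140 to 164 mm from the pivot
Mind the look-alikes: they are no part of the job. What is shaped like the mould but turquoise is not meant.

How it is judged:
By the outcome, as a careful person would: the job done as asked, in the order asked, and still so for the second after the job is handed in, with the robot touching nothing.
It also fails if it takes over 72 s, if anything falls off the work surface, if the arm or the gripper's body presses on something with over 40 N, if the wrist force passes 120 N, or if a joint passes its speed limit or range.

## Robot

A 6-joint arm with a two-finger parallel gripper is mounted at the origin on a cart in front of the work surface, level with it; the furniture and walls round the work are solid. World frame = base frame: x ahead of the robot, y to its left, z up, the work surface at z = 0. Lengths are in m, angles in rad, forces in N, time in s.
With the tool pointing down it reaches from about 0.325 to 0.925 m from the base axis. Payload 3.1 kg.
Tool frame: the origin (TCP) lies midway between the tips of the shut fingers; the grasp point (between the pads) lies 19 mm behind it; z points along the fingers, y is the line along which they close (so a half turn about z gives the same grasp; the last joint's range is limited). The gripper opens to 85 mm and grips with 20 to 120 N. Pads are 22 mm wide; open, the fingers measure 114 mm over their backs; the gripper's body (76 mm by 85 mm) begins 54 mm behind the grasp point. The pads swing forward as they close: fully open they stand 13 mm farther back than shut.
Start: joints at [1.2, 0.217, 1.613, -0, 1.311, -0.112], TCP at [0.16, 0.604, 0.231] pointing down, gripper open.
Joint ranges: [-2.75, 2.75], [-0.78, 2.1], [0.31, 2.55], [-1.13, 4.27], [0.13, 2.63], [-2.58, 2.58]. Speed limits (rad/s): [2.79, 2.79, 3.14, 3.14, 3.14, 3.14].

## Interface

Orientations are given as a unit quaternion [w, x, y, z].
In Python, from workcell import ctrl, kin, telemetry, camera, ticket gives the robot as it stands. The module is installed in compiled form; this text tells all that it offers. Calls block until the motion is done:
- ctrl.movep(position, orientation): joint-space move of the TCP to a pose.
- ctrl.movel(position, frame=None, speed=0.15): straight line of the TCP; frame=None keeps the orientation; speed is the mean speed in m/s.
- ctrl.goto_joints(angles): joint-space move.
- ctrl.command_gripper(opening, grasp_force=None): finger opening in m; grasp_force is the grip in N (None keeps the last); returns when the fingers have stopped.
- ctrl.hold(seconds).
- kin.ik(position, orientation): joint angles nearest the present ones, or None.
- telemetry.state(): the state.
- camera(name): name is "scene" or "top" or "wrist"; returns a dict with "frame" (420x560x3 uint8, red, green, blue), "vertical_fov" (degrees; the focal length in pixels is half the picture's height over the tangent of half this angle, whatever the lens; pixels are square), "cx", "cy" (the principal point, pixels), "camera_from_world" (4x4, takes a point from world to camera coordinates). Camera axes: x right, y up, looking along -z (the intrinsics and any distortion apply to the point x, -y, -z); pixel columns grow to the right and rows downward; lengths in m; the calibration is good to about 2 mm. A picture is of the moment at which its call begins. There is no depth.
A pose or a line that the arm cannot do raises ctrl.Unreachable and nothing moves.
- ticket.sign_off(): hands the job in; it is judged then, once.
The state is a dict: "time": time; "joint_pos": joint angles; "joint_velocities": joint speeds; "tau": joint torques, N m; "tool_pos": TCP position; "eef_rot": TCP orientation; "ft_force": force on the tool from outside, world axes, zero at the start; "moment": the same for the moment, N m; "grip_width": finger opening in m; "gripper_force": force on a finger pad.
Only numpy, scipy, OpenCV 4.12 (cv2) and the standard library are available. Lean on these libraries where they do the work, as an engineer would, in place of code of your own. Each camera call takes 0.05 s, during which the arm holds its last target. There are 200 camera calls.

## Working session

There is one attempt and no reset: what is moved stays moved. The work goes in short steps, each a Python script; the robot and the scene stay as the last script left them, time stands still between calls to the robot, and variables do not carry over. Pictures are saved under pics/ and viewed, at most 10 in all, crops included, and the job is handed in when it is done.

```bash
mkdir -p pics; cat > h.py <<'E'
import numpy as np, cv2
from workcell import ctrl, kin, telemetry, camera, ticket
def K(c):
    f=c["frame"].shape[0]/2/np.tan(np.radians(c["vertical_fov"])/2); return f,c["cx"],c["cy"]
def ray(c,u,v):
    f,cx,cy=K(c); T=np.array(c["camera_from_world"]); R=T[:3,:3]
    d=R.T@np.array([(u-cx)/f,-(v-cy)/f,-1]); return -R.T@T[:3,3], d/np.linalg.norm(d)
def onz(c,u,v,z):
    o,d=ray(c,u,v); return o+d*(z-o[2])/d[2]
def proj(c,p):
    f,cx,cy=K(c); T=np.array(c["camera_from_world"]); q=T[:3,:3]@np.asarray(p)+T[:3,3]
    return np.array([cx+f*q[0]/-q[2], cy+f*-q[1]/-q[2]])
def save(c,n): cv2.imwrite("pics/"+n,cv2.cvtColor(c["frame"],cv2.COLOR_RGB2BGR))
E
python3 - <<'E'
from h import *
ims=[]
for n in("scene","top"):
    c=camera(n); save(c,n+".png"); print(n,{k:v for k,v in c.items() if k!="frame"})
    o,d=ray(c,280,210); print(o,d)
s=telemetry.state(); print(s)
E
```

```text
scene {'vertical_fov': 43.523226390793425, 'cx': 277.87456067680154, 'cy': 215.97670061516894, 'camera_from_world': array([[ 0.77969924, -0.62603132,  0.01240502, -0.18146835],
       [ 0.3092325 ,  0.40221354,  0.86174215, -0.3285418 ],
       [-0.54446704, -0.66806366,  0.50719482, -0.95195407],
       [ 0.        ,  0.        ,  0.        ,  1.        ]])}
[-0.27522108 -0.61742683  0.7681956 ] [ 0.55109047  0.67005525 -0.49731806]
top {'vertical_fov': 45.37826271641331, 'cx': 274.919029785923, 'cy': 207.17573660466675, 'camera_from_world': array([[ 0.169927  , -0.98545375, -0.00239257,  0.15229257],
       [ 0.8816021 ,  0.15093354,  0.44721002, -0.48371552],
       [-0.44034367, -0.07810236,  0.89442578, -1.33354306],
       [ 0.        ,  0.        ,  0.        ,  1.        ]])}
[-0.18665124  0.11893332  1.40944209] [ 0.43707626  0.06728069 -0.89690448]
{'time': 0.1, 'joint_pos': array([ 1.19977805e+00,  2.17699521e-01,  1.61483581e+00, -2.89537553e-06,
        1.31130631e+00, -1.12195171e-01]), 'joint_velocities': array([-0.00079924, -0.0019263 , -0.0045473 ,  0.00057099,  0.00177534,
       -0.00046215]), 'tau': array([-8.71273896e-04, -3.98064995e+01, -3.04975176e+01, -2.18841246e-04,
        4.12317124e-03, -2.23946864e-05]), 'tool_pos': array([0.15966163, 0.60347089, 0.23005351]), 'eef_rot': array([-2.67690532e-04,  1.29050185e-01,  9.91637426e-01, -1.09216310e-03]), 'ft_force': array([-0.16162135, -0.45170237,  0.27708707]), 'moment': array([ 0.03768399,  0.01893945, -0.01942729]), 'gripper_force': 0.0, 'grip_width': 0.08541167314064611}
```

View pics/scene.png

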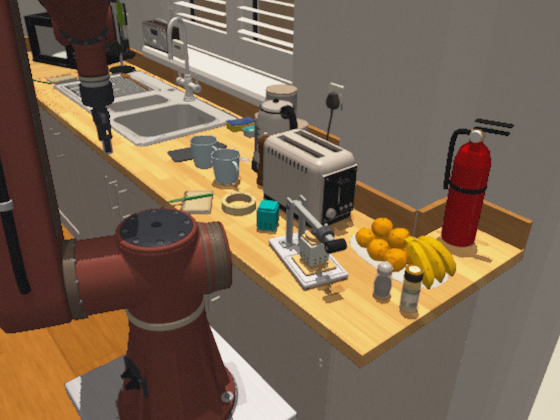

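View pics/top.png

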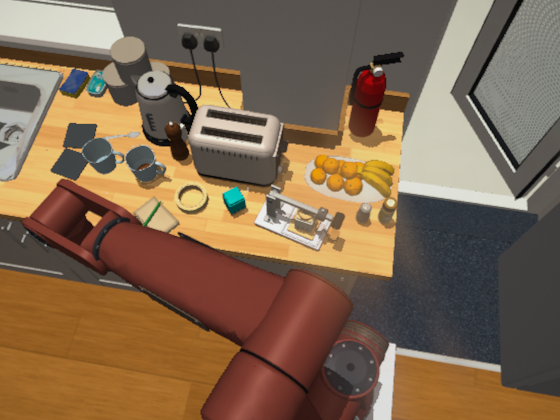

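Scene view: the white mould sits under the lever at about (313,248), with the turquoise look-alike at (268,213). The press base is around (308,258) and the grip at (335,244). In the top view the press is at (293,218), turquoise at (234,200) and the grip at (338,220). Mould candidates are the press mould, the turquoise cube, and the salt shaker at (383,278). I choose the white one in the press, and check it with a close crop.

```bash
python3 - <<'E'
import cv2,numpy as np
a=cv2.imread('pics/scene.png')[185:320,245:380]; b=cv2.imread('pics/top.png')[170:260,240:360]
a=cv2.resize(a,(400,400),interpolation=cv2.INTER_CUBIC); b=cv2.resize(b,(400,300),interpolation=cv2.INTER_CUBIC)
b=cv2.copyMakeBorder(b,0,100,0,0,cv2.BORDER_CONSTANT)
cv2.imwrite('pics/crop1.png',np.hstack([a,b]))
E
```

```text
(no output)
```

View pics/crop1.png

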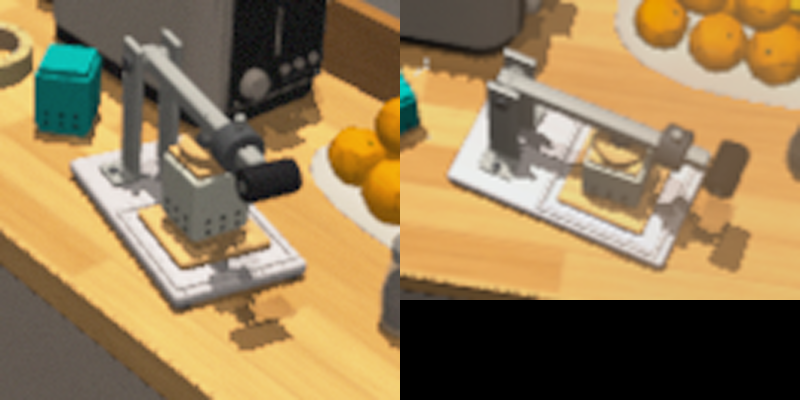

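The mould in the press is white with drain-hole rows in its lower half, as described. Next is a rough fix, then a wrist view.

```bash
python3 - <<'E'
from h import *
c=camera("scene");t=camera("top")
for n,cam,uv in [("near-y-x?",c,(304.4,287.9)),("right",c,(347.9,276.1)),("left",c,(269.3,239)),("topleft",t,(255,225.5)),("topBR",t,(318,250.4))]:
    print(n,onz(cam,*uv,0.0))
# grip triangulate: scene crop(268,180), top crop (727,168)
def tri(a,ua,b,ub):
    o1,d1=ray(a,*ua);o2,d2=ray(b,*ub)
    s=np.linalg.lstsq(np.c_[d1,-d2],o2-o1,rcond=None)[0]
    return (o1+d1*s[0]+o2+d2*s[1])/2,np.linalg.norm(o1+d1*s[0]-o2-d2*s[1])
print(tri(c,(245+268/2.963,185+180/2.963),t,(240+327/3.333,170+168/3.333)))
w=camera("wrist");print(w["vertical_fov"],np.linalg.inv(w["camera_from_world"]),telemetry.state()["tool_pos"])
E
```

```text
near-y-x? [0.39100045 0.09801132 0.        ]
right [0.50426934 0.06775926 0.        ]
left [0.45508394 0.31361111 0.        ]
topleft [0.4346774  0.29177824 0.        ]
topBR [0.3858955  0.08961832 0.        ]
(array([0.43277343, 0.04874477, 0.12762259]), np.float64(0.0012642034702161663))
60.46902645537047 [[ 0.25519556 -0.91632448 -0.30858495  0.08075456]
 [ 0.96688449  0.24082523  0.08448427  0.62520029]
 [-0.00309997 -0.31992601  0.94743746  0.37278073]
 [ 0.          0.          0.          1.        ]] [0.15975914 0.60383439 0.23062855]
```

```bash
cat >> h.py <<'E'
from scipy.spatial.transform import Rotation as Ro
def quat(z,y):
    z=np.array(z,float);z/=np.linalg.norm(z);y=np.array(y,float);y-=z*(y@z);y/=np.linalg.norm(y)
    q=Ro.from_matrix(np.c_[np.cross(y,z),y,z]).as_quat();return np.r_[q[3],q[:3]]
E
python3 - <<'E'
from h import *
t=camera("top")
for n,uv in [("salt",(363,219)),("spice",(387,217)),("turq",(236,210)),("tape",(191,200))]: print(n,onz(t,*uv,0.0).round(3))
q0=[0,.129,.992,0]; q0=np.array(q0)/np.linalg.norm(q0)
ctrl.movep([0.43,0.14,0.38],q0)
yaw=np.radians(-14); px=np.array([np.cos(yaw),np.sin(yaw),0]);py=np.array([-np.sin(yaw),np.cos(yaw),0]);O=np.array([.456,.141,0])
for nm,d in (("+x",px),("+y",py),("-x",-px)):
  for el in (0,.3,-.3):
    dz=d*np.cos(el)-np.array([0,0,np.sin(el)])
    y=np.cross([0,0,1],d)
    for s in (1,-1):
      for z in (.059,.2,.3):
        j=kin.ik(O+[0,0,z]+dz*.012,quat(dz,s*y)); print(nm,el,s,z,None if j is None else np.round(j,2))
w=camera("wrist"); save(w,"w1.png"); s=telemetry.state();print(s["time"],s["tool_pos"])
np.save("w1.npy",w,allow_pickle=True)
E
```

```text
salt [ 0.513 -0.034  0.   ]
spice [ 0.532 -0.107 -0.   ]
turq [0.477 0.36  0.   ]
tape [0.487 0.508 0.   ]
+x 0 1 0.059 [0.63 0.78 2.35 4.01 1.56 1.56]
+x 0 1 0.2 [0.63 0.23 2.51 4.06 1.32 1.26]
+x 0 1 0.3 [ 0.63 -0.18  2.55  4.17  1.1   0.93]
+x 0 -1 0.059 [ 0.63  0.78  2.35  4.01  1.56 -1.58]
+x 0 -1 0.2 [ 0.63  0.23  2.51  4.06  1.32 -1.89]
+x 0 -1 0.3 [ 0.63 -0.18  2.55  4.17  1.1  -2.21]
+x 0.3 1 0.059 [0.59 0.46 2.45 4.05 1.12 1.38]
+x 0.3 1 0.2 None
+x 0.3 1 0.3 None
+x 0.3 -1 0.059 [ 0.59  0.46  2.45  4.05  1.12 -1.76]
+x 0.3 -1 0.2 None
+x 0.3 -1 0.3 None
+x -0.3 1 0.059 [0.59 1.05 2.2  4.01 1.95 1.66]
+x -0.3 1 0.2 [0.59 0.58 2.41 3.95 1.77 1.46]
+x -0.3 1 0.3 [0.59 0.18 2.51 3.93 1.56 1.24]
+x -0.3 -1 0.059 [ 0.59  1.05  2.2   4.01  1.95 -1.48]
+x -0.3 -1 0.2 [ 0.59  0.58  2.41  3.95  1.77 -1.68]
+x -0.3 -1 0.3 [ 0.59  0.18  2.51  3.93  1.56 -1.9 ]
+y 0 1 0.059 [-0.53  0.79  2.09  1.3   1.64  1.82]
+y 0 1 0.2 [-0.53  0.4   2.21  1.33  1.71  2.08]
+y 0 1 0.3 [-0.53  0.14  2.24  1.37  1.76  2.32]
+y 0 -1 0.059 [-0.53  0.79  2.09  1.3   1.64 -1.32]
+y 0 -1 0.2 [-0.53  0.4   2
[... 865 characters left out ...]
.3   0.33  2.3  -1.35]
-x 0 -1 0.2 [ 0.    0.85  1.39  0.38  2.43 -1.27]
-x 0 -1 0.3 [ 0.    0.7   1.41  0.45  2.55 -1.19]
-x 0.3 1 0.059 [0.   0.92 1.4  0.27 2.07 1.78]
-x 0.3 1 0.2 [0.   0.7  1.45 0.3  2.23 1.84]
-x 0.3 1 0.3 [0.   0.57 1.43 0.34 2.37 1.9 ]
-x 0.3 -1 0.059 [ 0.    0.92  1.4   0.27  2.07 -1.36]
-x 0.3 -1 0.2 [ 0.    0.7   1.45  0.3   2.23 -1.31]
-x 0.3 -1 0.3 [ 0.    0.57  1.43  0.34  2.37 -1.24]
-x -0.3 1 0.059 [0.   1.23 1.24 0.41 2.51 1.83]
-x -0.3 1 0.2 [0.   0.97 1.38 0.49 2.62 1.93]
-x -0.3 1 0.3 None
-x -0.3 -1 0.059 [ 0.    1.23  1.24  0.41  2.51 -1.31]
-x -0.3 -1 0.2 [ 0.    0.97  1.38  0.49  2.62 -1.22]
-x -0.3 -1 0.3 None
2.3583 [0.42984698 0.14065565 0.37961343]
```

View pics/w1.png

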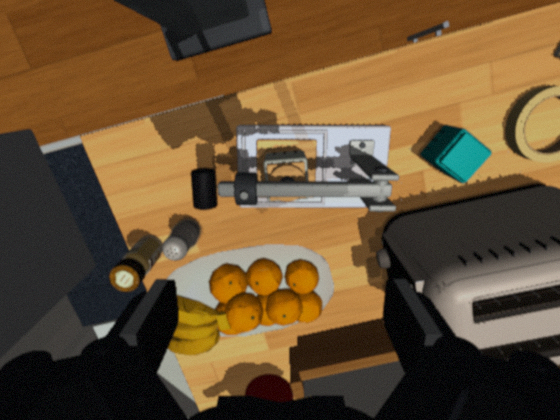

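Wrist view: the base outline has corners at about (239,125), (390,125), (390,208) and (236,207). The grip is at (204,188), the weight at (245,188) and the mould at (285,165). Salt is at (180,240), spice at (125,275) and turquoise at (455,155). Now I fit the press pose and look at the arm in the horizontal pose, held high, to check wrist clearance.

```bash
python3 - <<'E'
from h import *
from scipy.optimize import least_squares
w=np.load("w1.npy",allow_pickle=True).item(); f=w["frame"]
hsv=cv2.cvtColor(f,cv2.COLOR_RGB2HSV)
# base: light low-saturation
m=((hsv[...,1]<60)&(hsv[...,2]>110)).astype(np.uint8); m2=np.zeros_like(m); m2[115:215,225:400]=m[115:215,225:400]
n,l,st,_=cv2.connectedComponentsWithStats(cv2.morphologyEx(m2,cv2.MORPH_CLOSE,np.ones((15,15))))
k=1+np.argmax(st[1:,4]); pts=cv2.findNonZero((l==k).astype(np.uint8)); r=cv2.minAreaRect(pts); print("base",r, st[k])
hull=cv2.convexHull(pts)[:,0]; 
ap=cv2.approxPolyDP(cv2.convexHull(pts),4,True)[:,0]; print(ap.tolist())
g=np.zeros_like(m); g[155:225,185:222]=(hsv[155:225,185:222,2]<45)
n,l,st,ce=cv2.connectedComponentsWithStats(g); k=1+np.argmax(st[1:,4]); print("grip",st[k],ce[k],onz(w,*ce[k],.126))
for uv in ((239,125),(390,125),(390,208),(236,207)): print(onz(w,*uv,0.012).round(4))
# wood board
b=np.zeros_like(m); b[130:180,250:325]=(hsv[130:180,250:325,1]>90)
print("board",cv2.boundingRect(cv2.findNonZero(b)))
cv2.imwrite("pics/w1c.png",cv2.resize(cv2.cvtColor(f[105:225,180:410],cv2.COLOR_RGB2BGR),None,fx=3.4,fy=3.4,interpolation=cv2.INTER_CUBIC))
# horizontal pose held high, for a clearance look
yaw=np.radians(-14); px=np.array([np.cos(yaw),np.sin(yaw),0]);py=np.array([-np.sin(yaw),np.cos(yaw),0]);O=np.array([.456,.141,0])
ctrl.movep(O-py*.02+[0,0,.3],quat(py,-px))
c=camera("scene"); save(c,"s2.png"); s=telemetry.state();print(s["time"],s["tool_pos"],s["joint_pos"])
cv2.imwrite("pics/s2c.png",cv2.resize(cv2.imread("pics/s2.png")[100:340,140:440],(750,600)))
for k in (-.1,-.15,-.2,-.25): print(k,proj(c,O+py*k+[0,0,.3]),proj(c,O+py*k+[0,0,.25]))
E
```

```text
base ((311.5, 167.5), (172.99996948242188, 84.99998474121094), 0.0) [ 225  125  174   86 9658]
[[390, 128], [398, 176], [394, 210], [241, 206], [225, 195], [237, 135], [256, 125]]
grip [192 168  25  41 885] [203.90282486 187.82033898] [0.43324572 0.04948805 0.126     ]
[0.3837 0.093  0.012 ]
[0.4368 0.2952 0.012 ]
[0.557  0.2758 0.012 ]
[0.4972 0.054  0.012 ]
board (256, 140, 60, 40)
5.3083 [0.45121528 0.12169787 0.30010183] [-0.60044583  0.14692265  2.22666932  1.30883949  1.81547055  2.30577802]
-0.1 [342.82729242 175.84276548] [341.01616093 197.57862168]
-0.15 [356.04211528 186.24752933] [353.84478727 208.53901777]
-0.2 [370.30194758 197.47508714] [367.66245255 220.34441925]
-0.25 [385.73584904 209.62705481] [382.58811934 233.0964642 ]
```

View pics/w1c.png

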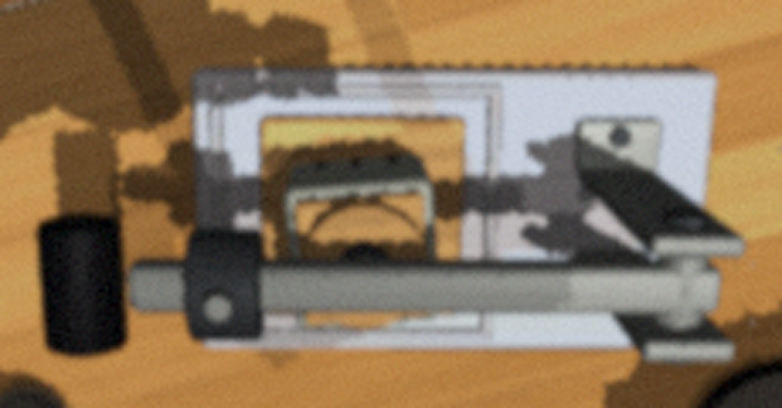

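View pics/s2c.png

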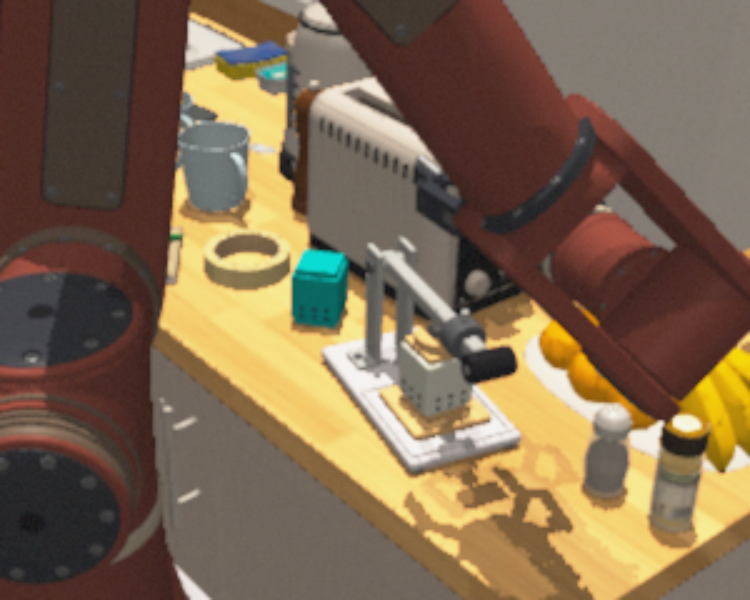

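Crop notes: the board's near edge has corners at (257,139.7) and (317,139.7), and the lever bar's centreline runs from (218,189.4) to (390,190.9). The scene picture shows the fork wrist hanging well below the tool axis, so a horizontal grasp at mould height would hit the worktop. I will use two 45° grasps, with a half roll of the last joint for each quarter turn.

```bash
python3 - <<'E'
from h import *
w=np.load("w1.npy",allow_pickle=True).item()
a=onz(w,257,139.7,.024);b=onz(w,316.8,139.7,.024);d=b-a;L=np.linalg.norm(d);print("board",a,b,L,np.degrees(np.arctan2(-d[0],d[1])))
py=d/L;px=np.array([py[1],-py[0],0]);print("O from board",(a+b)/2+px*.042)
a=onz(w,218.2,189.4,.134);b=onz(w,390.3,190.9,.134);d=b-a;L=np.linalg.norm(d);print("bar",L,np.degrees(np.arctan2(-d[0],d[1])));py2=d/L
g=onz(w,203.9,187.8,.126);print("grip",g,"O from grip",g+py2*.095)
import cv2
t=cv2.cvtColor(cv2.imread("pics/top.png"),cv2.COLOR_BGR2RGB)
c=camera("top")
for uv in ((395,272),(340,264),(300,255),(400,230)): print("edge",onz(c,*uv,0).round(3))
for n,uv in (("saltbase",(187,232)),("salttop",(176,250)),("spicetop",(125,280))): print(n,onz(w,*uv,0 if "base" in n else .09 if "salt" in n else .105).round(3))
O=g+py2*.095;O[2]=0;py=py2;px=np.array([py[1],-py[0],0])
def tr(nm,p,d,el):
    dz=np.cos(el)*d-[0,0,np.sin(el)]; y=np.cross([0,0,1],d)
    for s in (1,-1):
        j=kin.ik(p,quat(dz,s*y)); print(nm,round(el,2),s,None if j is None else np.round(j,2))
P=np.array([.42,-.04,.027])
e=np.pi/4
for nm,d in (("+x",px),("-x",-px),("+y",py)):
    for z in (.059,.15): tr("press "+nm+str(z),O+[0,0,z],d,e)
for nm,d in (("+x",px),("-x",-px),("+y",py),("-y",-py)):
    for z in (0,.1): tr("P "+nm+str(z),P+[0,0,z],d,e)
E
```

```text
board [0.40811198 0.11277843 0.024     ] [0.42890701 0.19201459 0.024     ] 0.08191948231834413 -14.705288554135544
O from board [0.45913376 0.14173493 0.024     ]
bar 0.1922239192428242 -15.210860935510027
grip [0.43322215 0.04949259 0.126     ] O from grip [0.4581475  0.14116444 0.126     ]
edge [ 0.357 -0.143  0.   ]
edge [0.354 0.02  0.   ]
edge [0.362 0.141 0.   ]
edge [ 0.495 -0.149  0.   ]
saltbase [ 0.521 -0.035  0.   ]
salttop [ 0.512 -0.023  0.09 ]
spicetop [ 0.53  -0.096  0.105]
press +x0.059 0.79 1 None
press +x0.059 0.79 -1 None
press +x0.15 0.79 1 [ 0.45 -0.25  2.43 -1.04  0.57 -0.06]
press +x0.15 0.79 -1 None
press -x0.059 0.79 1 [0.02 0.62 1.61 0.2  1.67 1.8 ]
press -x0.059 0.79 -1 [ 0.02  0.62  1.61  0.2   1.67 -1.34]
press -x0.15 0.79 1 [0.02 0.49 1.6  0.21 1.81 1.83]
press -x0.15 0.79 -1 [ 0.02  0.49  1.6   0.21  1.81 -1.31]
press +y0.059 0.79 1 [-0.34  0.2   2.25  0.96  1.04  2.41]
press +y0.059 0.79 -1 [-0.34  0.2   2.25  0.96  1.04 -0.73]
press +y0.15 0.79 1 None
press +y0.15 0.79 -1 [-0.34 -0.02  2.23  0.87  1.18 -0.53]
P +x0 0.79 1 None
P +x0 0.79 -1 None
P +x0.1 0.79 1 None
P +x0.1 0.79 -1 None
P -x0 0.79 1 [-0.26  0.62  1.7   0.    1.61  1.57]
P -x0 0.79 -1 [-0.26  0.62  1.7   0.    1.61 -1.57]
P -x0.1 0.79 1 [-0.26  0.46  1.7   0.    1.77  1.57]
P -x0.1 0.79 -1 [-0.26  0.46  1.7   0.    1.77 -1.57]
P +y0 0.79 1 [-0.76  0.33  2.16  0.73  1.2   2.18]
P +y0 0.79 -1 [-0.76  0.33  2.16  0.73  1.2  -0.96]
P +y0.1 0.79 1 [-0.76  0.1   2.17  0.69  1.37  2.33]
P +y0.1 0.79 -1 [-0.76  0.1   2.17  0.69  1.37 -0.81]
P -y0 0.79 1 [ 0.2   0.43  2.02 -0.74  1.23  0.91]
P -y0 0.79 -1 [ 0.2   0.43  2.02 -0.74  1.23 -2.23]
P -y0.1 0.79 1 [ 0.2   0.23  2.02 -0.7   1.38  0.78]
P -y0.1 0.79 -1 [ 0.2   0.23  2.02 -0.7   1.38 -2.36]
```

```bash
cat >> h.py <<'E'
yaw=np.radians(-15.0); px=np.array([np.cos(yaw),np.sin(yaw),0]);py=np.array([-np.sin(yaw),np.cos(yaw),0]);O=np.array([.4585,.1413,0]);Z=np.array([0,0,1.])
G=lambda th: O+py*(.105-.2*np.cos(th))+Z*(.126+.2*np.sin(th))
GO=.021
def brief(t=""):
    s=telemetry.state(); print(t,"t=%.1f"%s["time"],"p",s["tool_pos"].round(4),"F",s["ft_force"].round(1),"w %.4f gf %.1f"%(s["grip_width"],s["gripper_force"])); return s
E
cat > lever_up.py <<'E'
from h import *
best=None
for s in(1,-1):
    q=quat(-Z,s*px); js=[kin.ik(G(th)-Z*GO,q) for th in np.linspace(0,1.8,10)]
    ok=all(j is not None for j in js); print(s,ok,None if not ok else np.round([js[0],js[-1]],2))
    if ok:
        c=np.abs(js[0][5])+abs(js[-1][5])
        if best is None or c<best[0]: best=(c,s)
q=quat(-Z,best[1]*px); print("sign",best[1]); np.save("sgn.npy",best[1])
ctrl.movep(G(0)+[0,0,.14],q)
ctrl.movel(G(0)-Z*GO,speed=.12); brief("at grip")
ctrl.command_gripper(.03,25); brief("pinched")
try:
    for th in np.linspace(.15,1.78,12):
        ctrl.movel(G(th)-Z*GO,speed=.15)
        if abs(th-.3)<.16 or th>1.2: brief("%.2f"%th)
except Exception as e: print(repr(e))
E
python3 lever_up.py
```

```text
1 True [[-0.05 -0.03  2.15 -0.    1.03  0.21]
 [ 0.4   0.06  1.66 -0.    1.42  0.66]]
-1 False None
sign 1
at grip t=8.7 p [0.4347 0.0495 0.1058] F [ 0.5 -0.1  0. ] w 0.0856 gf 0.0
pinched t=9.1 p [0.4333 0.0497 0.1056] F [-4.5  1.4  5.1] w 0.0437 gf 30.2
0.15 t=9.5 p [0.4339 0.0519 0.1348] F [-1.1  0.  -0.5] w 0.0435 gf 28.9
0.30 t=9.8 p [0.4356 0.0582 0.1634] F [-1.4 -1.  -0.3] w 0.0434 gf 28.6
0.45 t=10.2 p [0.4384 0.0687 0.1911] F [-4.1 -0.1  0.5] w 0.0432 gf 28.2
1.34 t=12.3 p [0.4733 0.1998 0.3   ] F [-5.   1.4  0.1] w 0.0434 gf 27.4
1.48 t=12.6 p [0.4808 0.2281 0.3047] F [-4.2  1.6 -0.3] w 0.0438 gf 27.5
1.63 t=13.0 p [0.4884 0.2566 0.305 ] F [-5.6  1.3  0. ] w 0.0438 gf 27.8
1.78 t=13.3 p [0.496  0.2851 0.301 ] F [-4.3  1.9 -0.4] w 0.0438 gf 28.2
```

The lever is up. Now release it, retreat, and check both the lever and the mould.

```bash
sed -i 's/^G=lambda/O=O-.0018*px\nG=lambda/' h.py; python3 - <<'E'
from h import *
q=quat(-Z,px)
ctrl.command_gripper(.085); ctrl.movel(G(1.78)+Z*.05,speed=.2)
q2=quat(-Z,py)
ctrl.movep(O-py*.08+Z*.36,q); w=camera("wrist"); np.save("w2.npy",w,allow_pickle=True); save(w,"w2.png"); brief()
for n,p in (("board",O+Z*.024),("head",O+Z*.094),("grip1.8",G(1.8))): print(n,proj(w,p).round(1))
for sx,sy in ((-1,-1),(-1,1),(1,1),(1,-1)): print(proj(w,O+px*.042*sx+py*.042*sy+Z*.024).round(1),proj(w,O+px*.027*sx+py*.027*sy+Z*.088).round(1))
E
```

```text
t=15.3 p [0.4364 0.0653 0.3596] F [-0.4  0.1 -0.5] w 0.0851 gf 0.0
board [280.3  89.4]
head [280.2  89.9]
grip1.8 [ 279.5 -364.6]
[247.9 123.6] [256.  115.4]
[245.9  53.2] [254.9  63.2]
[314.7  53.2] [305.6  63.2]
[312.7 123.6] [304.4 115.4]
```

View pics/w2.png

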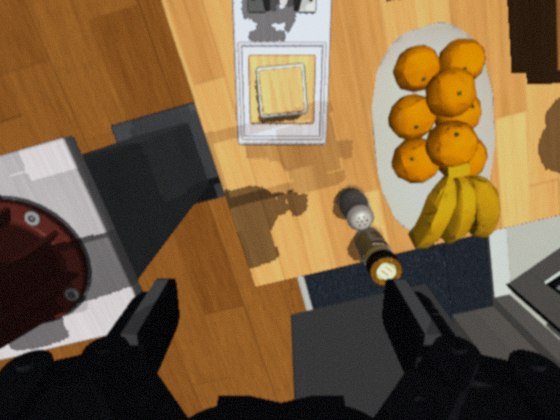

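The board spans about (248–316, 54–124), matching the prediction to within 1–2 px. The mould top is centred near (281,91), the lever is out of the view, and the set-down area right of the press is empty. Next I measure the mould and pick it at 45°, then roll it onto its side at P.

```bash
cat >> h.py <<'E'
E45=np.pi/4; Y=np.array([0,1.,0]); GT=.012
P=np.array([.415,-.05,.027])
def tq(d,s,el=E45):
    t=np.cos(el)*d-np.sin(el)*Z; return t,quat(t,s*np.cross(Z,d))
def R(q): return Ro.from_quat([q[1],q[2],q[3],q[0]]).as_matrix()
E
python3 - <<'E'
from h import *
w=np.load("w2.npy",allow_pickle=True).item(); f=w["frame"]; hsv=cv2.cvtColor(f,cv2.COLOR_RGB2HSV)
roi=np.zeros(f.shape[:2],np.uint8); roi[58:124,250:312]=1
m=((hsv[...,1]<70)&(hsv[...,2]>90)).astype(np.uint8)*roi
n,l,st,ce=cv2.connectedComponentsWithStats(m)
for k in range(1,n):
    if st[k,4]>30: r=cv2.minAreaRect(cv2.findNonZero((l==k).astype(np.uint8))); print(r,st[k],onz(w,*r[0],.088))
print("O",O)
# orientation bookkeeping
t1,q1=tq(py,-1); t2,q2=tq(Y,1); t3,q3=tq(-Y,1); t4,q4=tq(py,-1)
h=R(q2)@R(q1).T@Z; print("head after 1",h.round(3)); print("head final",(R(q4)@R(q3).T@h).round(3))
for nm,p,q in (("pre",O+Z*.059-t1*.12,q1),("lift",O+Z*.16,q1),("hi",O+Z*.2,q1),("Phi2",P+Z*.15,q2),("P2",P,q2),("P2back",P-t2*.1,q2),("P3pre",P-t3*.1,q3),("P3",P,q3),("P3hi",P+Z*.15,q3)):
    j=kin.ik(p,q); print(nm,None if j is None else j.round(2))
E
```

```text
((281.5999755859375, 90.19999694824219), (51.75819778442383, 49.4464225769043), 84.47245788574219) [255  63  52  55 634] [0.45811678 0.14103821 0.088     ]
O [0.45676133 0.14176587 0.        ]
head after 1 [-0. -1. -0.]
head final [ 0.  0. -1.]
pre [-0.55 -0.01  2.23  0.78  1.29 -0.66]
lift [-0.34 -0.04  2.23  0.86  1.2  -0.51]
hi [-0.34 -0.12  2.21  0.83  1.26 -0.43]
Phi2 [-0.71  0.11  2.03  0.57  1.58  2.26]
P2 [-0.71  0.41  2.04  0.59  1.32  2.09]
P2back [-0.81  0.33  1.95  0.51  1.5   2.12]
P3pre [ 0.37  0.23  2.09 -0.76  1.27  0.77]
P3 [ 0.22  0.34  2.15 -0.9   1.08  0.84]
P3hi [ 0.22  0.02  2.13 -0.79  1.31  0.56]
```

```bash
python3 - <<'E'
from h import *
a=np.radians(-9.5); my=np.array([-np.sin(a),np.cos(a),0]); M=np.array([.4580,.1411,.059])
t1,q1=tq(my,-1); t2,q2=tq(Y,1)
ctrl.command_gripper(.085)
ctrl.movep(M+t1*GT-t1*.11,q1); ctrl.movel(M+t1*GT,speed=.12); brief("at mould")
ctrl.command_gripper(.045,60); s=brief("gripped")
if s["grip_width"]<.05: raise SystemExit("no mould?")
ctrl.movel(M+t1*GT+Z*.012,speed=.05); brief("12mm up")
ctrl.movel(M+t1*GT+Z*.14,speed=.15); s=brief("lifted")
ctrl.movep(P+t2*GT+Z*.15,q2); brief("rolled")
w=camera("scene"); save(w,"s3.png"); c=proj(w,P+Z*.15).astype(int); print(c)
x,y=max(c[0]-90,0),max(c[1]-60,0)
cv2.imwrite("pics/s3c.png",cv2.resize(cv2.imread("pics/s3.png")[y:y+150,x:x+200],(800,600),interpolation=cv2.INTER_CUBIC))
E
```

```text
at mould t=17.5 p [0.4601 0.1492 0.051 ] F [ 0.5 -0.1  0.1] w 0.0850 gf 0.0
gripped t=17.9 p [0.4598 0.149  0.0511] F [-2.4 -3.9  4.9] w 0.0530 gf 64.1
12mm up t=18.3 p [0.4592 0.1494 0.0623] F [ 0.5  1.4 -5.1] w 0.0534 gf 63.5
lifted t=19.3 p [0.4584 0.1496 0.1892] F [ 0.  -1.  -4.6] w 0.0534 gf 63.5
rolled t=21.6 p [ 0.4151 -0.0414  0.1684] F [ 0.5 -0.2 -4.6] w 0.0535 gf 63.6
[365 249]
```

View pics/s3c.png

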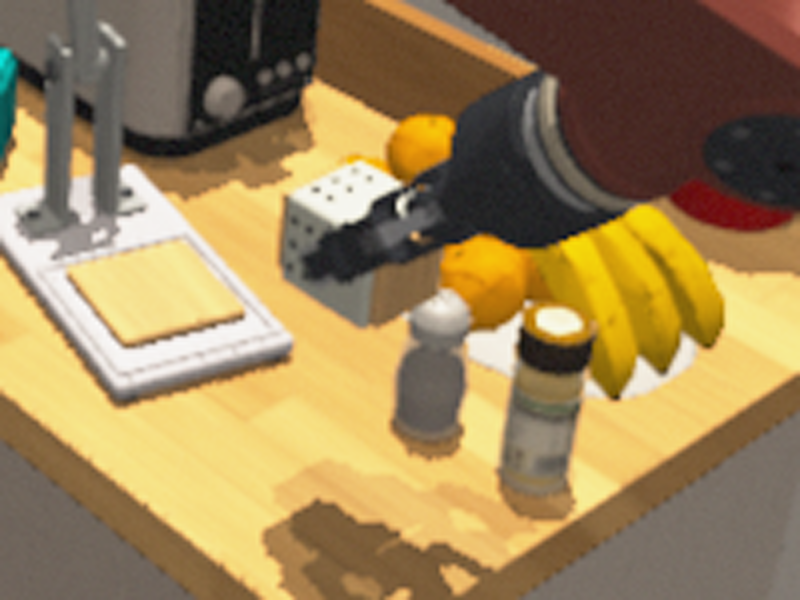

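The mould is held level, with the drain-hole end toward +y (away from the gripper, at about (330,220) in the crop) and the head toward −y. The lever stands open. Set it down and regrasp from the other side.

```bash
python3 - <<'E'
from h import *
t2,q2=tq(Y,1); t3,q3=tq(-Y,1)
ctrl.movel(P+t2*GT+Z*.02,speed=.15); ctrl.movel(P+t2*GT+Z*.001,speed=.04); brief("down")
ctrl.command_gripper(.080); ctrl.movel(P+t2*GT-t2*.1,speed=.15); 
X=np.array([1.,0,0])
q=quat(-Z,np.cross(Z,-Y)); 
ctrl.movep(P+Z*.23,q); w=camera("wrist"); np.save("w4.npy",w,allow_pickle=True); save(w,"w4.png"); brief("above")
hsv=cv2.cvtColor(w["frame"],cv2.COLOR_RGB2HSV)
c=proj(w,P+Z*.027).round(0); print(c)
m=((hsv[...,1]<60)&(hsv[...,2]>90)).astype(np.uint8)
u,v=c.astype(int); k=np.zeros_like(m); k[max(v-70,0):v+70,max(u-75,0):u+75]=1; m=cv2.morphologyEx(m*k,cv2.MORPH_OPEN,np.ones((3,3)))
n,l,st,ce=cv2.connectedComponentsWithStats(m)
for k in range(1,n):
    if st[k,4]>100: r=cv2.minAreaRect(cv2.findNonZero((l==k).astype(np.uint8))); print(r,st[k],onz(w,*r[0],.054)); print([onz(w,*b,.054).round(4)[:2].tolist() for b in cv2.boxPoints(r)])
E
```

```text
down t=23.3 p [ 0.4148 -0.0414  0.0193] F [-0.4 -0.2 -3.3] w 0.0531 gf 63.8
above t=26.6 p [ 0.4147 -0.05    0.2564] F [-0.6 -0.7  0. ] w 0.0804 gf 0.0
[280. 176.]
((281.0, 173.99998474121094), (53.99999237060547, 55.99999237060547), -0.0) [ 254  146   55   57 2969] [ 0.41551962 -0.04822494  0.054     ]
[[0.3884, -0.077], [0.3897, -0.0209], [0.4412, -0.0209], [0.4426, -0.0769]]
((261.0, 239.5), (11.0, 8.0), 90.0) [257 234   9  12 105] [ 0.39476863 -0.11790479  0.054     ]
[[0.3907, -0.1117], [0.399, -0.1117], [0.3988, -0.1242], [0.3905, -0.1242]]
```

View pics/w4.png

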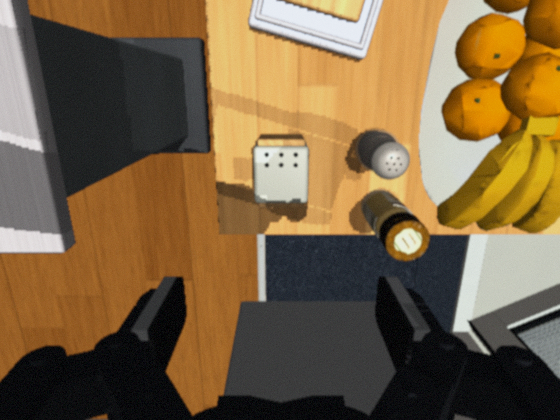

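The mould lies square at (281,174) in the image, about (0.415, −0.049), with its holes toward +y. Regrasp from the +y side, flip it, and stand it on the board.

```bash
python3 - <<'E'
from h import *
M=np.array([.4152,-.049,.027]); t3,q3=tq(-Y,1); t4,q4=tq(py,-1); T=np.array([.4580,.1414,.059])
ctrl.movep(M+t3*GT-t3*.1,q3); ctrl.movel(M+t3*GT,speed=.12); brief("at")
ctrl.command_gripper(.045,60); s=brief("grip")
if s["grip_width"]<.05: raise SystemExit("no mould?")
ctrl.movel(M+t3*GT+Z*.15,speed=.15); brief("lifted")
ctrl.movep(T+t4*GT+Z*.13,q4); brief("over press")
ctrl.movel(T+t4*GT+Z*.015,speed=.15); brief()
for h in (.008,.004,.002,.0005):
    ctrl.movel(T+t4*GT+Z*h,speed=.03); s=brief("h %.4f"%h)
    if s["ft_force"][2]>-2: break
c=camera("scene"); save(c,"s5.png"); u,v=proj(c,T).astype(int)
cv2.imwrite("pics/s5c.png",cv2.resize(cv2.imread("pics/s5.png")[v-70:v+70,u-90:u+90],(720,560),interpolation=cv2.INTER_CUBIC))
E
```

```text
at t=28.6 p [ 0.4158 -0.0573  0.019 ] F [0.2 1.3 0.8] w 0.0799 gf 0.0
grip t=29.0 p [ 0.4157 -0.0571  0.0192] F [-1.7  3.8  5.1] w 0.0535 gf 64.5
lifted t=30.1 p [ 0.4141 -0.0576  0.1671] F [ 0.   0.3 -4.6] w 0.0536 gf 64.1
over press t=31.6 p [0.459  0.1496 0.1794] F [ 0.1 -0.3 -3.9] w 0.0536 gf 64.0
 t=32.5 p [0.4609 0.1496 0.0661] F [-0.2 -0.7 -4.7] w 0.0536 gf 64.0
h 0.0080 t=32.9 p [0.4602 0.1496 0.0586] F [-0.2  0.8 -3.4] w 0.0532 gf 64.0
h 0.0040 t=33.2 p [0.46   0.1497 0.0543] F [ 0.4  0.1 -4.4] w 0.0533 gf 64.0
h 0.0020 t=33.4 p [0.4601 0.1496 0.0524] F [-0.6 -0.5 -5. ] w 0.0534 gf 64.0
h 0.0005 t=33.7 p [0.4606 0.1499 0.052 ] F [-2.6 -2.1  4.4] w 0.0535 gf 64.8
```

View pics/s5c.png

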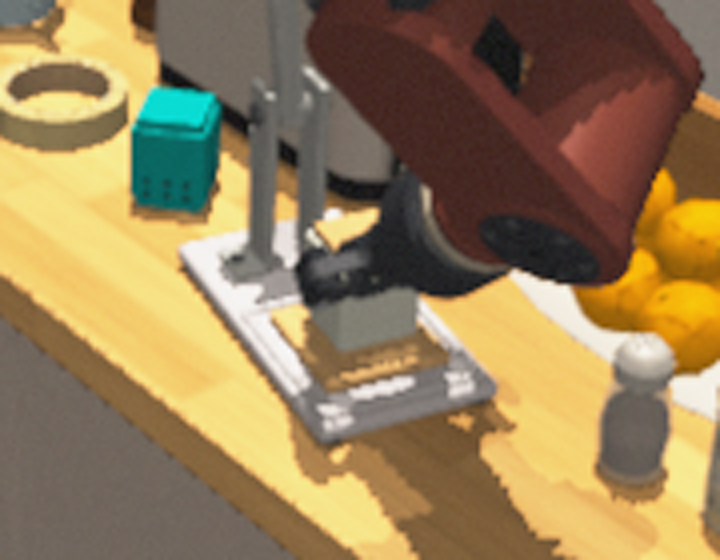

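The mould stands upright on the board, touching it (vertical force changed sign), with no holes in its lower half. That was picture 10, so the remaining checks are numeric.

```bash
python3 - <<'E'
from h import *
t4,q4=tq(py,-1); T=np.array([.4580,.1414,.059])
ctrl.command_gripper(.082); brief("open"); ctrl.movel(T+t4*GT-t4*.12,speed=.12)
ctrl.movep(O-py*.08+Z*.36,quat(-Z,px)); w=camera("wrist"); np.save("w6.npy",w,allow_pickle=True); brief()
f=w["frame"]; hsv=cv2.cvtColor(f,cv2.COLOR_RGB2HSV)
roi=np.zeros(f.shape[:2],np.uint8); roi[57:124,249:313]=1
m=((hsv[...,1]<70)&(hsv[...,2]>90)).astype(np.uint8)*roi
n,l,st,ce=cv2.connectedComponentsWithStats(m)
for k in range(1,n):
    if st[k,4]>30: r=cv2.minAreaRect(cv2.findNonZero((l==k).astype(np.uint8))); print(r,st[k],onz(w,*r[0],.088))
# board wood
b=((hsv[...,1]>=70)&(hsv[...,2]>90)).astype(np.uint8)
roi[:]=0; roi[48:130,242:322]=1
n,l,st,ce=cv2.connectedComponentsWithStats(b*roi)
for k in range(1,n):
    if st[k,4]>80:
        r=cv2.minAreaRect(cv2.findNonZero((l==k).astype(np.uint8))); print("wood",r,st[k],onz(w,*r[0],.024))
E
```

```text
open t=34.1 p [0.4604 0.1496 0.0511] F [-0.9 -0.1 -0.3] w 0.0821 gf 0.0
 t=36.2 p [0.4347 0.0644 0.3565] F [-0.  -0.5 -0.6] w 0.0817 gf 0.0
((251.0, 90.0), (4.0, 66.0), 0.0) [249  57   5  67 151] [0.42401547 0.14968429 0.088     ]
((284.5, 88.5), (49.0, 51.0), 0.0) [260  63  50  52 625] [0.45957584 0.14183258 0.088     ]
wood ((283.0, 88.49999237060547), (65.99998474121094, 68.99998474121094), -0.0) [ 250   54   67   70 1927] [0.45808342 0.14189052 0.024     ]
wood ((284.0, 89.0), (44.0, 42.0), 90.0) [ 263   67   43   45 1894] [0.45914349 0.14099369 0.024     ]
```

The mould is within 1.5 mm of the board's centre and square to it. Now bring the lever down, held all the way.

```bash
python3 - <<'E'
from h import *
q=quat(-Z,px)
ctrl.command_gripper(.085)
ctrl.movel(O-py*.08+Z*.39,speed=.2); ctrl.movep(G(1.8)+Z*.06,q); ctrl.movel(G(1.8)-Z*GO,speed=.12); brief("at")
ctrl.command_gripper(.03,25); s=brief("pinched")
if abs(s["grip_width"]-.0437)>.003: raise SystemExit("missed")
for th in list(np.linspace(1.65,.3,10))+[.2,.1,.05]:
    ctrl.movel(G(th)-Z*GO,speed=.12)
s=brief("0.05"); f0=s["ft_force"][2]
th=.05
while th>-.03:
    th-=.005; ctrl.movel(G(th)-Z*GO,speed=.015); ctrl.hold(.1); s=brief("%.3f"%th)
    if s["ft_force"][2]-f0>4: break
E
```

```text
at t=38.5 p [0.4963 0.287  0.3008] F [ 0.1  0.4 -0. ] w 0.0850 gf 0.0
pinched t=39.0 p [0.4966 0.2872 0.3008] F [ 1.7 -1.   1.5] w 0.0439 gf 30.1
0.05 t=43.8 p [0.4333 0.0495 0.1142] F [ 8.1 -4.8 -1.1] w 0.0441 gf 35.0
0.045 t=44.2 p [0.4333 0.0495 0.1136] F [ 7.3 -5.  -0.9] w 0.0438 gf 35.1
0.040 t=44.5 p [0.4332 0.0494 0.1126] F [ 6.6 -5.4 -0.1] w 0.0438 gf 35.1
0.035 t=44.9 p [0.4332 0.0494 0.1116] F [ 7.6 -5.6 -0.9] w 0.0437 gf 35.1
0.030 t=45.2 p [0.4332 0.0494 0.1106] F [ 7.4 -6.3 -1.2] w 0.0436 gf 35.1
0.025 t=45.6 p [0.4332 0.0493 0.1097] F [ 6.3 -5.3 -0.2] w 0.0432 gf 35.1
0.020 t=45.9 p [0.4332 0.0493 0.1086] F [ 6.9 -5.4 -0.3] w 0.0437 gf 35.1
0.015 t=46.3 p [0.4332 0.0493 0.1076] F [ 6.5 -5.2 -0.1] w 0.0441 gf 35.1
0.010 t=46.6 p [0.4332 0.0492 0.1066] F [ 7.2 -5.  -0.1] w 0.0435 gf 35.1
0.005 t=47.0 p [0.4332 0.0493 0.1056] F [ 7.5 -4.9 -0.8] w 0.0434 gf 35.1
0.000 t=47.3 p [0.4332 0.0492 0.1046] F [ 7.4 -5.1 -0.4] w 0.0438 gf 35.1
-0.005 t=47.7 p [0.4332 0.0492 0.1037] F [ 7.3 -6.3 -0.9] w 0.0438 gf 35.1
-0.010 t=48.0 p [0.4332 0.0493 0.1026] F [ 6.4 -4.9 -0.6] w 0.0435 gf 35.1
-0.015 t=48.4 p [0.4332 0.0493 0.1016] F [ 7.6 -6.1 -0.9] w 0.0436 gf 35.1
-0.020 t=48.7 p [0.4332 0.0493 0.1013] F [ 5.  -4.3  3.1] w 0.0435 gf 35.6
```

```bash
python3 - <<'E'
from h import *
for th in (-.0225,-.025):
    ctrl.movel(G(th)-Z*GO,speed=.015); ctrl.hold(.15); s=brief("%.4f"%th)
    if s["ft_force"][2]>6: break
ctrl.command_gripper(.06); ctrl.hold(.2); s=brief("open"); 
ctrl.command_gripper(.085)
ctrl.movel(s["tool_pos"]+Z*.12,speed=.1); ctrl.movel(G(0)-py*.03+Z*.25,speed=.25); 
q=np.array([0,.129,.992,0]);q/=np.linalg.norm(q)
ctrl.movep([0.43,0.14,0.38],q)
w=camera("wrist"); w1=np.load("w1.npy",allow_pickle=True).item(); brief("view")
def grip(w):
    hsv=cv2.cvtColor(w["frame"],cv2.COLOR_RGB2HSV); g=np.zeros(hsv.shape[:2],np.uint8); g[155:225,185:222]=hsv[155:225,185:222,2]<45
    n,l,st,ce=cv2.connectedComponentsWithStats(g);k=1+np.argmax(st[1:,4]);return st[k],ce[k],onz(w,*ce[k],.126)
print(grip(w),grip(w1))
d=cv2.absdiff(cv2.GaussianBlur(w["frame"],(5,5),0),cv2.GaussianBlur(w1["frame"],(5,5),0)).max(2)
n,l,st,ce=cv2.connectedComponentsWithStats((d>50).astype(np.uint8))
for k in range(1,n):
    if st[k,4]>15: print("diff",st[k])
def holes(w): g=cv2.cvtColor(w["frame"],cv2.COLOR_RGB2GRAY)[150:185,262:312]; return g.mean()
E
```

```text
-0.0225 t=49.1 p [0.4332 0.0493 0.1012] F [ 2.8 -5.3  7.1] w 0.0435 gf 36.0
open t=49.6 p [0.4314 0.0503 0.0999] F [ 0.4  0.6 -0.2] w 0.0600 gf 0.0
view t=53.4 p [0.4297 0.1398 0.3791] F [ 0.1 -0.2 -0. ] w 0.0851 gf 0.0
(array([193, 169,  24,  41, 887], dtype=int32), array([204.78015784, 188.53776776]), array([0.43323401, 0.0495022 , 0.126     ])) (array([192, 168,  25,  41, 885], dtype=int32), array([203.90282486, 187.82033898]), array([0.43324572, 0.04948805, 0.126     ]))
diff [515 113   7  34  64]
diff [285 146  11   3  24]
diff [258 149   3   9  19]
diff [467 151  26  31  72]
diff [296 153  12   7  33]
diff [264 161   6  12  43]
diff [307 161   4   9  28]
diff [308 173   3   7  17]
diff [298 198  10   4  21]
diff [415 282   3   9  19]
diff [422 283   3  10  16]
diff [472 301   4  21  53]
```

The grip is back at its start position to within 0.1 mm, so the foot rests on the mould. Nothing else has moved, and the robot is clear.

```bash
python3 -c "
from workcell import ticket,telemetry
print(ticket.sign_off(), telemetry.state()['time'])"
```

```text
the job is handed in; nothing more can be done
the job is handed in; nothing more can be done
```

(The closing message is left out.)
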